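# Start a cure cycle at the adhesive bench

## Task

Start a cure cycle by pressing only, with nothing grasped or lifted: first press the steel plunger on the round white part nest all the way down, then tip the black rocker switch fully over by pressing its raised end, and last press the large round button of the loose hand box fully down. Finish while still holding that large button down with the fingertips. Leave the hand box's small button alone, do not lift the hand box or push it about, and do not disturb the other things on the bench.

Things in the scene. Friction and masses are not known exactly. Their poses are not given: they have to be found in the camera images.
- nest: part nest, bolted down: aluminium plate 100 x 100 x 12 mm with a white nylon cylinder 72 mm in diameter on it, whose flat top is 57 mm above the bench; a steel plunger stands in the middle. Origin: centre of the underside; z up. Nest, switch box and hand box may change places.
- plunger_top (a point): centre of the plunger's flat round steel head (32 mm in diameter), which stands 16 mm above the nylon (73 mm above the bench) at the start and 3 mm above it (60 mm above the bench) when fully down; moves with the plunger
- plunger (a joint): travel of the plunger: 0 up (at the start) to 0.013 m fully down against a hard stop; friction of about 6 N over the whole travel, no spring: it stays where it is left
- switchbox: switch box, bolted down: grey box 110 (x) x 70 (y) x 45 mm high, with the black rocker on top. Origin: centre of the underside; z up; the rocker's raised end lies toward its +x. Any yaw.
- rocker_pivot (a point): middle of the rocker on its hinge, 59 mm above the bench; the hinge runs along the switch box's y; this frame's x points level toward the end that is raised at the start
- rocker_raised (a point): point on the rocker's top face, 28 mm from the hinge, on the middle of the end that is raised at the start; moves with it. The rocker is a black paddle 72 x 30 x 10 mm, its end 36 mm from the hinge. This point is about 70 mm above the bench at the start, 58 mm when fully over. Two posts, 62 mm high, stand beside the paddle within 8 mm of the hinge.
- rocker (a joint): rocker angle: 0 to 0.05 rad at the start (raised end up, tilted about 0.22 rad), 0.44 rad fully over against a hard stop (raised end down, tilted 0.22 rad the other way); stiff by friction (0.08 N m, about 3 to 6 N at the raised end), no spring: it stays where it is left
- handbox: loose hand box on four rubber feet, about 0.7 kg: grey box 80 (x) x 140 (y) x 40 mm high, standing on the bench, with a large black round button at its +y end and a small one at its -y end. Origin: centre of the underside; z up. Any yaw. Pressing straight down on either button does not tip it.
- runbutton_top (a point): centre of the flat top of the large round button (40 mm in diameter), 56 mm above the bench when out, 48 mm when fully down; it lies 32 mm from the box's middle along +y; moves with the button
- runbutton (a joint): travel of the large button: 0 out, 0.008 m fully down against a hard stop; spring of 1.5 N at first and 6 N fully down; it springs back when let go
- smallbutton_top (a point): centre of the top of the small round button (18 mm in diameter), 48 mm above the bench, 34 mm from the box's middle along -y: leave it alone
- smallbutton (a joint): travel of the small button: 0 out, 0.004 m fully down; springs back
- puck: bystander: loose white nylon cylinder 56 mm in diameter, 51 mm high with its steel cap, no plunger. Origin: centre of the underside
- bottle: bystander: white bottle 52 mm in diameter, 110 mm high. Origin: centre of the underside
- gauge: bystander: flat black gauge 80 x 60 x 20 mm. Origin: centre of the underside
- bin_nuts: bystander: green bin 140 x 100 x 60 mm of white nuts. Origin: centre of the underside
- bin_bags: bystander: red bin 120 x 100 x 60 mm. Origin: centre of the underside
- bin_tips: bystander: small green bin 100 x 90 x 40 mm. Origin: centre of the underside
- driver: bystander: screwdriver lying on the bench along its x
Mind the look-alikes: they are no part of the job. Leave any yellow look-alike of the nest alone.

How it is judged:
By the outcome, as a careful person would: the job done as asked, in the order asked, and still so for the second after the job is handed in, while the arm keeps its last pose, push and grip.
It also fails if it takes over 45 s, if anything falls off the work surface, if the arm or the gripper's body presses on something with over 40 N, if the wrist force passes 120 N, or if a joint passes its speed limit or range.

## Robot

A 6-joint arm with a two-finger parallel gripper is mounted at the origin on the work surface. World frame = base frame: x ahead of the robot, y to its left, z up, the work surface at z = 0. Lengths are in m, angles in degrees, forces in N, time in s.
With the tool pointing down it reaches from about 0.35 to 0.875 m from the base axis. Payload 4.2 kg.
Tool frame: the origin (TCP) lies midway between the tips of the shut fingers; the grasp point (between the pads) lies 19 mm behind it; z points along the fingers, y is the line along which they close (so a half turn about z gives the same grasp; the last joint's range is limited). The gripper opens to 87 mm and grips with 3 to 60 N. Pads are 19 mm wide; open, the fingers measure 117 mm over their backs; the gripper's body (75 mm by 190 mm) begins 51 mm behind the grasp point.
Start: joints at [-54.97, 22.042, 0.453, 0, -68.411, -14.817], TCP at [0.216, -0.586, 0.223] pointing down, gripper open.
Joint ranges: [-179.83, 179.83], [-69.29, 118.12], [-61.27, 80.66], [-181.25, 117.63], [-171.15, -9.14], [-177.46, 177.46]. Speed limits (degrees/s): [159.86, 159.86, 180, 180, 180, 180].

## Interface

Orientations are given as [roll, pitch, yaw] about the fixed x, y, z axes, in that order (R = Rz(yaw) Ry(pitch) Rx(roll)).
In Python, from workcell import env gives the robot as it stands. The module is installed in compiled form; this text tells all that it offers. Calls block until the motion is done:
- env.goto(position, orientation): joint-space move of the TCP to a pose.
- env.move_straight(position, rotation=None, rate=0.15, force_limit=None): straight line of the TCP; rotation=None keeps the orientation; rate is the mean speed in m/s. With force_limit (N) it stops when the force on the tool has changed by that much, and returns True; else False.
- env.set_joints(angles): joint-space move.
- env.gripper_to(opening, grasp_force=None): opening from 0.0 (shut) to 1.0 (fully open); grasp_force is the grip in N (None keeps the last); returns when the fingers have stopped.
- env.dwell(seconds).
- env.inverse_kinematics(position, orientation): joint angles nearest the present ones, or None.
- env.read_state(): the state.
- env.grab_frame(name): name is "side" or "top" or "wrist"; returns a dict with "image" (480x640x3 uint8, blue, green, red), "fx", "fy", "cx", "cy" (pixels), "position" and "orientation" of the camera in the world. Camera axes: x right, y up, looking along -z (the intrinsics and any distortion apply to the point x, -y, -z); pixel columns grow to the right and rows downward; lengths in m; the calibration is good to about 2 mm. A picture is of the moment at which its call begins. There is no depth.
A pose or a line that the arm cannot do raises env.Unreachable and nothing moves.
- env.close_job(): hands the job in; it is judged then, once.
Trained networks look in a picture, given as the dict that the camera call returned (one of the last four; its "shot" number tells which), for a name from the list of things; names that differ only in an ending like _2 or _b are one class to them, and where a whole thing is asked for, a point or a joint stands for the part that bears it (a point fixed in the world has none). Each returns a list of dicts, best first, with "score" (0 to 1); they miss things now and then, are a little off and sometimes report something else, mostly with a low value. They report only what shows in the picture. A call takes as long as a camera call. They do not tell look-alikes from the thing itself.
- env.search_frame(picture, thing): "xyz" ([x, y, z] in m, in world coordinates, good to about 4 mm: the middle of the surface that is visible of it).
- env.trace(picture, thing): "mask" (480x640 bool, what is visible of it).
The state is a dict: "clock": time; "joint_positions": joint angles; "qvel": joint speeds; "joint_torque": joint torques, N m; "position": TCP position; "tool_rot": TCP orientation; "force": force on the tool from outside, world axes, zero at the start; "wrist_torque": the same for the moment, N m; "opening": opening from 0.0 (shut) to 1.0 (fully open); "finger_force": force on a finger pad.
Only numpy, scipy, OpenCV 4.12 (cv2) and the standard library are available. Lean on these libraries where they do the work, as an engineer would, in place of code of your own. Each camera call takes 0.05 s, during which the arm holds its last target. There are 200 camera calls.

## Working session

There is one attempt and no reset: what is moved stays moved. The work goes in short steps, each a Python script; the robot and the scene stay as the last script left them, time stands still between calls to the robot, and variables do not carry over. Pictures are saved under pics/ and viewed, at most 10 in all, crops included, and the job is handed in when it is done.

```bash
mkdir -p pics
cat > h.py <<'E'
import numpy as np, cv2
from workcell import env
from scipy.spatial.transform import Rotation as R
def Rm(p):
    o=np.array(p["orientation"],float)
    return o if o.shape==(3,3) else R.from_euler('xyz',o,degrees=True).as_matrix()
def ray(p,u,v,z):
    d=Rm(p)@np.array([(u-p["cx"])/p["fx"],-(v-p["cy"])/p["fy"],-1])
    c=np.array(p["position"]); return c+d*(z-c[2])/d[2]
def px(p,X):
    q=Rm(p).T@(np.array(X)-p["position"]); return [round(float(p["cx"]+p["fx"]*q[0]/-q[2])),round(float(p["cy"]-p["fy"]*q[1]/-q[2]))]
E
python3 - <<'E'
from h import *
t=env.grab_frame("top"); s=env.grab_frame("side")
cv2.imwrite("pics/top.png",t["image"]);cv2.imwrite("pics/side.png",s["image"])
print({k:v for k,v in t.items() if k!="image"})
for n in ["nest","plunger_top","rocker_pivot","rocker_raised","runbutton_top","smallbutton_top","switchbox","handbox"]:
  for nm,p in (("t",t),("s",s)):
    print(n,nm,[(np.round(d["xyz"],3).tolist(),round(d["score"],2),px(p,d["xyz"])) for d in env.search_frame(p,n)[:3]])
print(env.read_state()["clock"])
E
```

```text
{'fx': 453.03295517584604, 'fy': 453.03295517584604, 'cx': 322.3091094607429, 'cy': 235.39798587211507, 'position': array([0.39435677, 0.00215707, 1.2709833 ]), 'orientation': array([  3.22006625,   0.30110008, -88.44493986]), 'shot': 1}
nest t [([0.303, -0.263, 0.008], 0.91, [419, 296]), ([0.475, -0.25, 0.014], 0.78, [416, 234]), ([0.227, -0.422, 0.021], 0.56, [479, 326])]
nest s [([0.471, -0.232, 0.024], 0.94, [326, 209]), ([0.23, -0.401, 0.023], 0.6, [415, 190]), ([0.298, -0.24, 0.027], 0.59, [385, 216])]
plunger_top t []
plunger_top s [([0.3, -0.262, 0.078], 0.64, [387, 198]), ([0.468, -0.501, 0.022], 0.53, [347, 162]), ([0.226, -0.42, 0.071], 0.42, [419, 174])]
rocker_pivot t [([0.464, 0.257, 0.046], 0.82, [232, 232])]
rocker_pivot s [([0.46, 0.292, 0.047], 0.98, [275, 339])]
rocker_raised t [([0.463, 0.258, 0.065], 0.77, [230, 232])]
rocker_raised s [([0.466, 0.277, 0.062], 0.66, [274, 329])]
runbutton_top t [([0.584, 0.039, 0.054], 0.65, [313, 190])]
runbutton_top s [([0.587, 0.045, 0.06], 0.64, [257, 253]), ([0.66, 0.226, 0.066], 0.29, [203, 295])]
smallbutton_top t []
smallbutton_top s []
switchbox t [([0.464, 0.261, 0.048], 0.81, [230, 232])]
switchbox s [([0.457, 0.291, 0.043], 0.75, [277, 340]), ([0.48, -0.248, 0.076], 0.51, [325, 191])]
handbox t [([0.611, 0.019, 0.04], 0.88, [321, 182]), ([0.48, -0.254, 0.074], 0.22, [422, 231])]
handbox s [([0.604, 0.046, 0.038], 0.64, [251, 258])]
0.9
```

View pics/top.png

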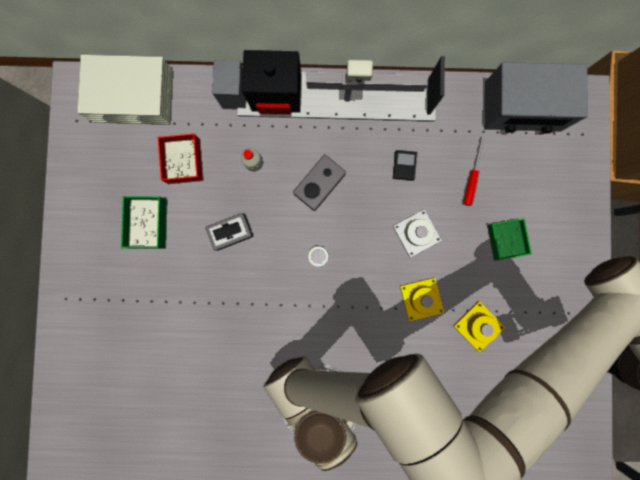

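View pics/side.png

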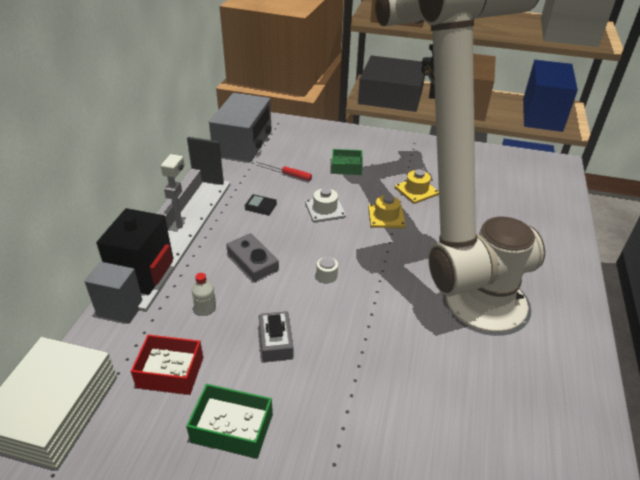

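White nest at top-view (418,233), side (325,205). The two yellow ones (422,300) and (480,327) are decoys, and the small round white thing at (318,256) has no plate or plunger, so it is the puck. The hand box is at (319,182), with its large button at (312,190). The switch box is at (230,232). Next I move above the nest and look closely.

Run:
```python
from h import *
t=env.grab_frame("top")
print("nest plunger",ray(t,420,232,.073),"btn",ray(t,312,190,.056),"sw",ray(t,230,232,.059),env.read_state()["tool_rot"])
env.gripper_to(0.0,20)
env.goto([0.475,-0.25,0.22],[180,0,0])
w=env.grab_frame("wrist"); s=env.grab_frame("side")
print(w["position"],w["orientation"])
for nm,p in (("w",w),("s",s)):
  for n in ["plunger_top","nest"]:
    print(n,nm,[(np.round(d["xyz"],3).tolist(),round(d["score"],2),px(p,d["xyz"])) for d in env.search_frame(p,n)[:3]])
env.goto([0.47,0.20,0.26],[180,0,0])
w2=env.grab_frame("wrist")
for n in ["rocker_raised","rocker_pivot","switchbox","runbutton_top"]:
    print(n,[(np.round(d["xyz"],3).tolist(),round(d["score"],2),px(w2,d["xyz"])) for d in env.search_frame(w2,n)[:3]])
print(w2["position"],w2["orientation"],env.read_state()["clock"])
cv2.imwrite("pics/w12.png",cv2.resize(np.vstack([w["image"],w2["image"]]),None,fx=.62,fy=.62,interpolation=cv2.INTER_AREA))
cv2.imwrite("pics/w1.png",w["image"]);cv2.imwrite("pics/w2.png",w2["image"])
import pickle;pickle.dump((w,w2),open("w.pkl","wb"))
```

```text
nest plunger [ 0.47750522 -0.24794431  0.073     ] btn [0.58456799 0.0415712  0.056     ] sw [0.46482636 0.25825193 0.059     ] [ 1.79998978e+02  4.33199586e-04 -1.59786966e+02]
[ 0.54382745 -0.25039948  0.38232573] [-1.46812366e+01 -2.75844415e-02 -9.00694933e+01]
plunger_top w [([0.482, -0.253, 0.074], 0.66, [324, 218]), ([0.218, -0.424, 0.075], 0.65, [496, 479]), ([0.613, -0.396, 0.021], 0.56, [489, 57])]
nest w [([0.219, -0.436, 0.07], 0.92, [506, 474]), ([0.488, -0.253, 0.051], 0.91, [323, 207])]
plunger_top s [([0.226, -0.424, 0.072], 0.59, [420, 173]), ([0.589, 0.047, 0.053], 0.18, [256, 255])]
nest s [([0.472, -0.234, 0.022], 0.81, [326, 209]), ([0.231, -0.401, 0.027], 0.72, [415, 189]), ([0.483, -0.254, 0.073], 0.58, [325, 190])]
rocker_raised [([0.469, 0.266, 0.064], 0.94, [250, 217])]
rocker_pivot [([0.472, 0.262, 0.047], 0.78, [257, 210])]
switchbox [([0.473, 0.264, 0.044], 0.75, [256, 208])]
runbutton_top [([0.59, 0.039, 0.055], 0.61, [500, 81])]
[0.53915216 0.19930387 0.42215125] [-1.46968396e+01 -3.98394298e-02 -9.00680552e+01] 6.4333
```

View pics/w12.png

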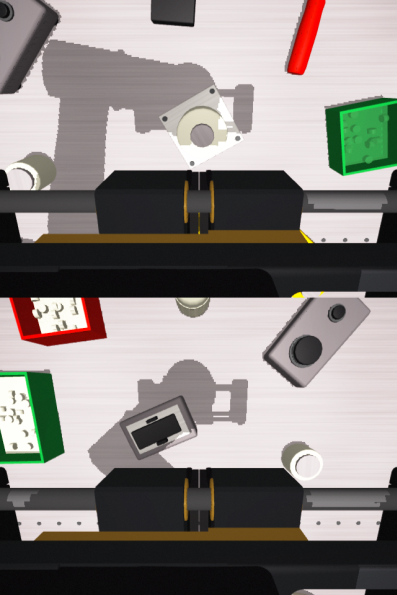

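The wrist views show the white nest with its grey plunger at w(327,218) and the switch box at w2(255,210), long axis tilted. I need the raised end, so I enlarge the switch box and nest.

Run:
```python
from h import *
import pickle
w,w2=pickle.load(open("w.pkl","rb"))
s=cv2.imread("pics/side.png")
a=cv2.resize(w2["image"][150:270,180:340],(400,300),interpolation=cv2.INTER_CUBIC)
b=cv2.resize(s[300:366,235:323],(400,300),interpolation=cv2.INTER_CUBIC)
c=cv2.resize(w["image"][130:280,240:440],(400,300),interpolation=cv2.INTER_CUBIC)
d=cv2.resize(w2["image"][0:150,400:600],(400,300),interpolation=cv2.INTER_CUBIC)
cv2.imwrite("pics/c.png",np.vstack([np.hstack([a,b]),np.hstack([c,d])]))
print(ray(w,327,218,.073))
```

```text
[ 0.48165644 -0.25571588  0.073     ]
```

View pics/c.png

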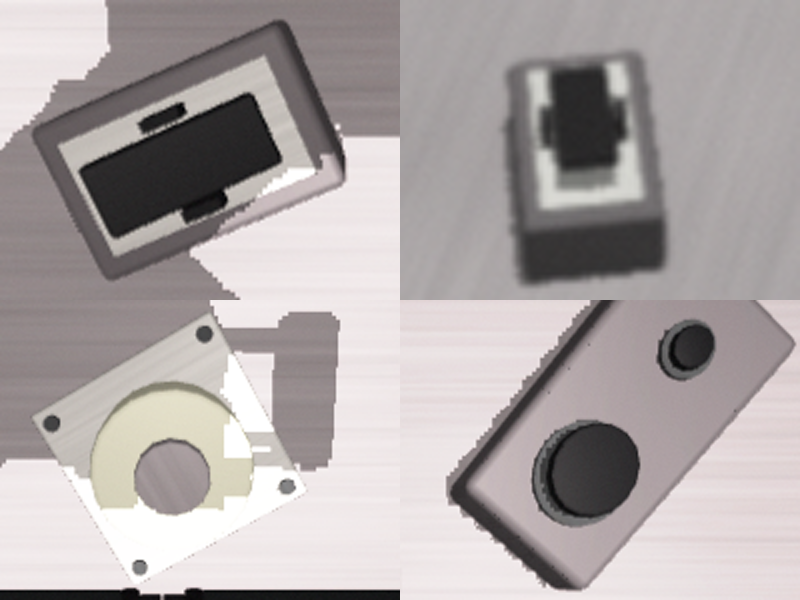

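Paddle: in the wrist view its left (+y) end is wider. In the side view the near end looks foreshortened upward and casts a shadow, so the +y end is the raised one. Next I fit the switch pose to the corners, then press the plunger.

Run:
```python
from h import *
import pickle
from scipy.optimize import least_squares
w,w2=pickle.load(open("w.pkl","rb"))
P=np.array([[80,168],[252,93],[282,158],[115,238]])/2.5+[180,150]
L=lambda x,y,t:(np.array([x*np.cos(t)-5e-3*np.sin(t),y,x*np.sin(t)+5e-3*np.cos(t)]))
def proj(q,t):
    out=[]
    # raised end = image left; corner order: raised/top, low/top, low/bottom, raised/bottom
    for sx,sy in((1,-1),(-1,-1),(-1,1),(1,1)):
        l=L(.036*sx,.015*sy,t); c,s=np.cos(q[2]),np.sin(q[2])
        X=np.array([q[0]+c*l[0]-s*l[1],q[1]+s*l[0]+c*l[1],.059+l[2]])
        z=Rm(w2).T@(X-w2["position"]); out.append([w2["cx"]+w2["fx"]*z[0]/-z[2],w2["cy"]-w2["fy"]*z[1]/-z[2]])
    return np.array(out)
for t in(.22,-.22):
    r=least_squares(lambda q:(proj(q,t)-P).ravel(),[.47,.26,np.radians(115)])
    print(t,r.x[:2],np.degrees(r.x[2]),r.cost)
posts=ray(w2,184/2.5+180,162/2.5+150,.062);print("posts mid",posts)
b=ray(w2,497,85,.056);sm=ray(w2,545,23.5,.048);print("btn",b,"small",sm,np.linalg.norm((b-sm)[:2]))
env.goto([.480,-.253,.15],[180,0,0])
env.move_straight([.480,-.253,.080],rate=.15)
f0=env.read_state()["force"]
hit=env.move_straight([.480,-.253,.0565],rate=.03,force_limit=25)
st=env.read_state();print(hit,st["position"],st["force"]-f0,st["clock"])
```

```text
0.22 [0.46893617 0.26399592] 113.0862651483482 3.864828842014497
-0.22 [0.46937414 0.26325448] 115.10571498154702 22.765453739547066
posts mid [0.46986536 0.26306976 0.062     ]
btn [0.58612885 0.04157769 0.056     ] small [0.63761692 0.00177917 0.048     ] 0.06507644180170379
True [ 0.48078522 -0.2532316   0.06041944] [-0.21984581  1.58315952  4.81716066] 9.4583
```

The fit supports raised at the +y end (cost 3.9 vs 22.8), and the button spacing of 65 mm against 66 is right. I press the plunger once more to be certain, check it, then go to the rocker.

Run:
```python
from h import *
hit=env.move_straight([.480,-.253,.055],rate=.03,force_limit=30)
env.dwell(.1)
st=env.read_state();print(hit,st["position"],st["force"],st["clock"])
env.move_straight([.480,-.253,.15],rate=.2)
w=env.grab_frame("wrist")
print([(np.round(d["xyz"],4).tolist(),round(d["score"],2)) for d in env.search_frame(w,"plunger_top")[:2]])
a=np.radians(113.5);u=np.array([np.cos(a),np.sin(a)])
p=np.array([.4692,.2635])+.029*u;print(p)
best=None
for y in(113.5,-66.5):
    q=env.inverse_kinematics([*p,.15],[180,0,y]);print(y,q)
    if q is not None and (best is None or abs(q[5])<best[0]): best=(abs(q[5]),y)
y=best[1]
env.goto([*p,.15],[180,0,y])
w2=env.grab_frame("wrist");s=env.grab_frame("side")
cv2.imwrite("pics/d.png",np.hstack([cv2.resize(w["image"],(400,300)),cv2.resize(s["image"][270:370,210:343],(400,300))]))
env.move_straight([*p,.078],rate=.12)
hit=env.move_straight([*p,.056],rate=.03,force_limit=25)
env.dwell(.1);st=env.read_state();print(hit,st["position"],st["force"],st["clock"])
s=env.grab_frame("side");cv2.imwrite("pics/e.png",np.hstack([cv2.resize(s["image"][180:380,180:447],(800,600))]))
```

```text
True [ 0.4809739  -0.25331095  0.06041957] [-1.62407071  1.21317865  6.23433672] 9.7667
[([0.4796, -0.254, 0.0631], 0.9), ([0.6286, -0.0397, 0.0165], 0.52)]
[0.45763628 0.29009474]
113.5 [ 49.52347181  17.76283728 -17.26589654   0.         -54.97126617
 153.97652819]
-66.5 [ 49.52347181  17.76283728 -17.26589654   0.         -54.97126617
 -26.02347181]
True [0.45810332 0.29179862 0.05972823] [-3.49611282  0.55804401  7.00541865] 14.0583
```

View pics/d.png

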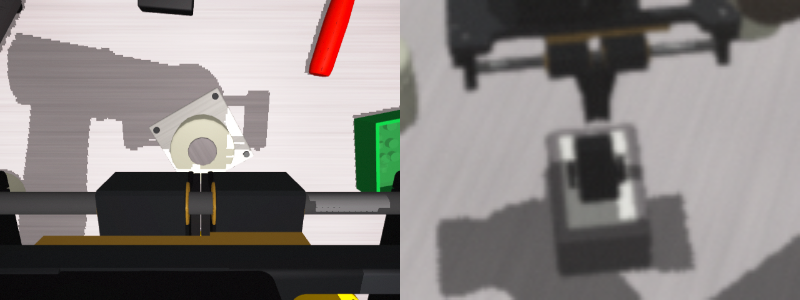

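View pics/e.png

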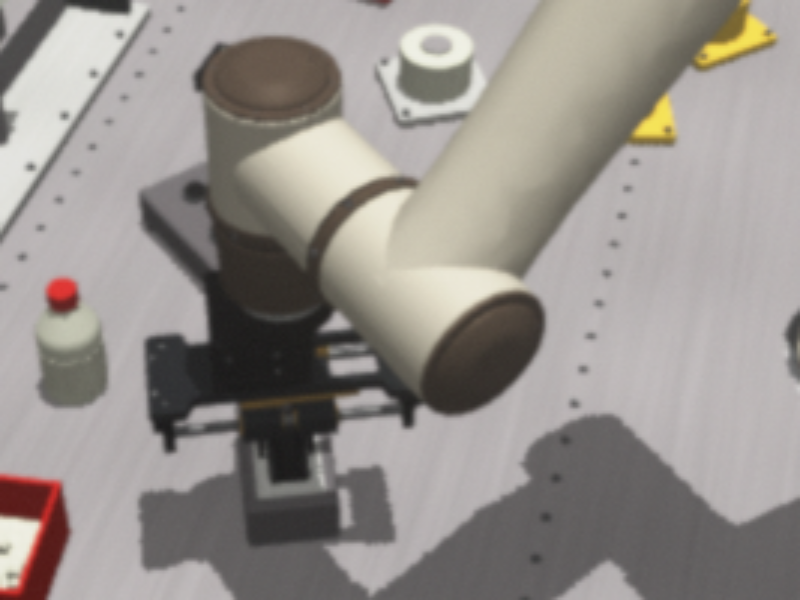

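Plunger shows flat (e.png 437,45) and the fingers stand on the paddle's end, at the expected height of 59.6 mm. I press once more, lift, and check with a picture.

Run:
```python
from h import *
p=np.array([.4577,.2901])
hit=env.move_straight([*p,.053],rate=.03,force_limit=30)
env.dwell(.1);st=env.read_state();print(hit,st["position"],st["force"],st["clock"])
env.move_straight([*p,.16],rate=.2)
b=np.array([.5862,.0412])
env.goto([b[0]-.05,b[1],.18],[180,0,0])
s=env.grab_frame("side");w=env.grab_frame("wrist")
print([(np.round(d["xyz"],4).tolist(),round(d["score"],2),px(w,d["xyz"])) for d in env.search_frame(w,"runbutton_top")[:2]])
import pickle;pickle.dump(w,open("w3.pkl","wb"))
cv2.imwrite("pics/f.png",np.hstack([cv2.resize(w["image"],(400,300)),cv2.resize(s["image"][300:366,235:323],(400,300),interpolation=cv2.INTER_CUBIC)]))
print(env.read_state()["clock"])
```

```text
True [0.4581469  0.29181375 0.05963214] [-4.40611593 -0.76849383  9.59082503] 14.425
[([0.5867, 0.0367, 0.0565], 0.92, [327, 165])]
16.6917
```

View pics/f.png

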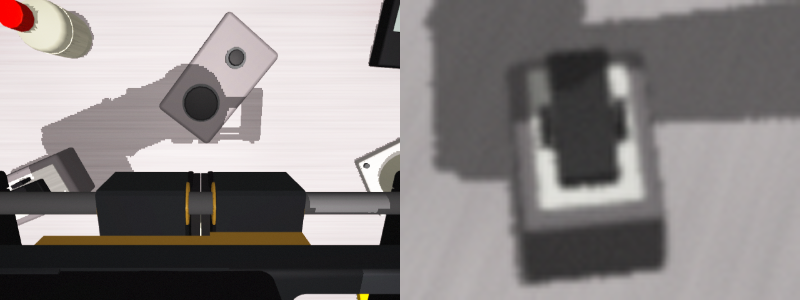

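The rocker's near end is now down (tip moved from row 165 to 185 in the crop). The large button is at wrist (322,165). I press it now and hold.

Run:
```python
from h import *
import pickle
w=pickle.load(open("w3.pkl","rb"))
b=ray(w,322,165,.056)[:2];print(b)
b=(b+[.5862,.0412])/2
env.goto([*b,.12],[180,0,0])
env.move_straight([*b,.061],rate=.12)
print(env.read_state()["force"])
hit=env.move_straight([*b,.045],rate=.02,force_limit=18)
env.dwell(.2);st=env.read_state();print(hit,st["position"],st["force"],st["clock"])
for k in range(6):
    if st["force"][2]>=14: break
    p=np.array(st["position"]); env.move_straight([*b,.0475-.0007*k],rate=.02)
    env.dwell(.3);st=env.read_state();print(k,st["position"],st["force"],st["clock"])
s=env.grab_frame("side");cv2.imwrite("pics/g.png",cv2.resize(s["image"][130:350,180:473],(800,600)))
```

```text
[0.58695815 0.0405276 ]
[ 0.1353884  -0.14751326  0.23365543]
True [0.5870789  0.04099848 0.04860331] [-1.7075904  -0.09933961  5.09158106] 18.6333
0 [0.58709295 0.04100842 0.04842547] [-0.99292805 -0.36044107  6.67913883] 19.1833
1 [0.58711419 0.04100528 0.04837888] [-2.8241855   1.18224429 11.11795504] 19.7333
2 [0.5871632 0.0409707 0.0483016] [-3.73103418  1.17808607 14.21971829] 20.2833
```

View pics/g.png

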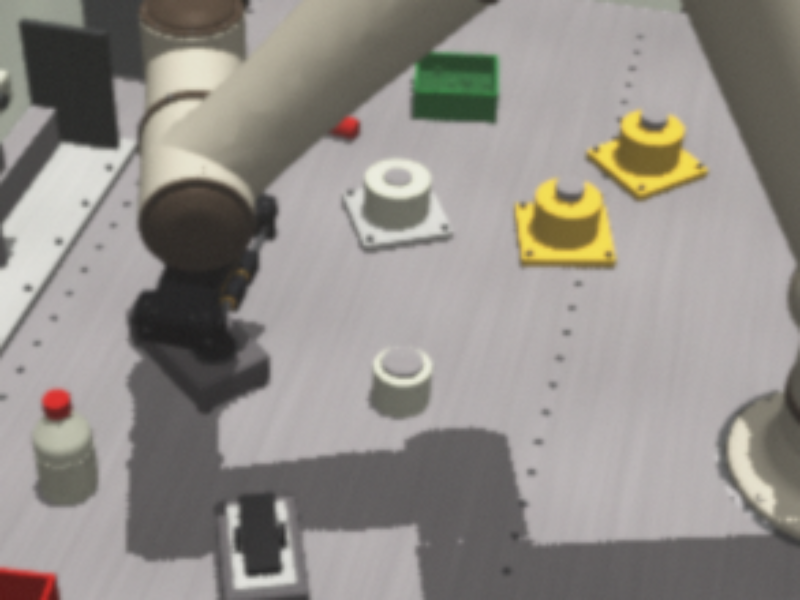

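The plunger is down (398,177), the rocker is over (262,535), and the fingertips hold the button against its stop (14 N, z barely yielding at 48.3 mm). Handing in.

```bash
python3 -c "
from workcell import env
print(env.close_job())"
```

```text
the job is handed in; nothing more can be done
None
```

I handed the job in at about 20 s with the plunger pressed fully down, the rocker tipped fully over, and the large button held against its stop by the fingertips at about 14 N; the last picture showed the hand box in place and no bystanders disturbed.

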